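# Third hand: hold a mounting foot against the jig's sprung stop

## Task

Take the blue mounting foot (its post makes a handy grip), set it flat in the jig between the steel guide rails, slide it nose first under the red bridge and press it squarely against the yellow sprung stop with a steady push of about 10 newtons (more than 6, less than 15), without ever driving the stop to the end of its travel. Finish while still holding it pressed there with the gripper, so that I can drive the screws through the bridge: do not let go or back off. Leave the screw tray, the screwdriver and the tape roll where they are.

Things in the scene. Friction and masses are not known exactly. Their poses are not given: they have to be found in the camera images.
- foot: Loose part, 0.36 to 0.58 kg: blue block 50 (x) x 140 (y) x 20 mm high, with a dark square post 30 x 30 mm on it, 20 to 75 mm above the underside, centred at y = -45 mm; two black screw marks on the other half. Origin: centre of the underside; +y to the nose (end away from the post). Lies flat on the bench to the robot's right. The block fits under the bridge, the post does not.
- post_top (a point): Centre of the top of the foot's post, 75 mm above the foot's underside.
- foot_nose (a point): Centre of the foot's nose face (50 mm wide, 20 mm high), the face that presses on the yellow pad; 70 mm from the foot's origin along its +y.
- jig: Fixed assembly jig: aluminium plate 150 mm (x) by 370 mm (y from -160 to +210), 12 mm thick, on the bench. Origin: on the underside, on the centre line. z up; +y is the feed direction, towards the stop (to the robot's left, turned up to 0.3 rad either way).
- rail_mid (a point): Point on the plate's top, on the centre line, at jig y = 30 mm, midway along the two straight steel guide rails (y = -40 to +100 mm, 58 mm apart inside, 14 mm high above the plate). Towards -y they flare to about 96 mm apart at y = -92 mm. Where y is below 62 mm the channel is open above: the foot can be lowered in there.
- bridge_mid (a point): Middle of the red bridge, on the centre line at jig y = 85 mm, level with the underside of its bars, 26 mm above the plate's top. Two bars 10 x 10 mm (y = 62 to 72 and 98 to 108 mm), open slot between; tops 36 mm above the plate. Its side posts stand 44 to 66 mm either side of the centre line.
- stop: The sprung stop on the jig's plate, at the far end of the channel beyond the bridge: a dark block 60 x 26 x 28 mm with a yellow pad in front of it. Origin: on the plate's top, on the centre line, below the resting front face of the yellow pad, which is 117 to 133 mm along the jig's +y. Same axes as the jig. The block's front is 40 mm behind the resting pad face.
- plunger (a joint): How far the yellow pad is pushed in along the jig's +y, in m: 0 at rest, 0.026 at the end of its travel. Plain spring, 0.8 N per mm from zero: 10 N is 12.5 mm, 6 N is 7.5 mm, 15 N is 18.75 mm.
- pad_face (a point): Centre of the front face of the yellow pad (44 mm wide, from 2 to 24 mm above the plate); it moves with the pad.
- screw_tray: Bystander: orange open tray, 75 x 105 x 32 mm, with screws. Origin: centre of its underside.
- driver: Bystander: screwdriver with red handle lying on the bench.
- tape_roll: Bystander: yellow roll of tape lying flat, 90 mm across, 24 mm high. Origin: centre of its underside.
Not all that is in view belongs to the job. Of the things shaped like the foot, the blue one is meant.

How it is judged:
By the outcome, as a careful person would: the job done as asked, in the order asked, and still so for the second after the job is handed in, while the arm keeps its last pose, push and grip.
It also fails if it takes over 48 s, if anything falls off the work surface, if the arm or the gripper's body presses on something with over 40 N, if the wrist force passes 120 N, or if a joint passes its speed limit or range.

## Robot

A 7-joint arm with a two-finger parallel gripper is mounted at the origin on the work surface. World frame = base frame: x ahead of the robot, y to its left, z up, the work surface at z = 0. Lengths are in m, angles in rad, forces in N, time in s.
With the tool pointing down it reaches from about 0.4 to 0.85 m from the base axis. Payload 10.4 kg.
Tool frame: the origin (TCP) lies between the finger pads; the fingertips stand 19 mm ahead of it and the grasp point (between the pads) is the TCP; z points along the fingers, x is the direction in which the jaws open and shut, and the axes are right-handed (so a half turn about z gives the same grasp; the last joint's range is limited). The gripper opens to 87 mm and grips with 3 to 60 N. Pads are 19 mm wide; open, the fingers measure 117 mm over their backs; the gripper's body (75 mm by 190 mm) begins 51 mm behind the grasp point.
Start: joints at [1.092, 0.332, -0.065, 1.46, 0.022, 1.35, -0.088], TCP at [0.275, -0.561, 0.219] pointing down, gripper open.
Joint ranges: [-2.6, 2.6], [-0.5, 2.12], [-1.47, 1.34], [0.16, 2.42], [-1.27, 4.41], [0.06, 2.06], [-2.6, 2.6]. Speed limits (rad/s): [2.22, 2.22, 2.79, 2.79, 3.14, 3.14, 3.14].

## Interface

Orientations are given as a unit quaternion [x, y, z, w].
In Python, from bench import * gives the robot as it stands.
- The arm moves only by the tool step_arm, never from a script. Its argument "commands" is a list of rows, each a list of 6 numbers: the shift along the tool's x, y, z in m, then the turn, a rotation vector about the tool's x, y, z in rad. In form: [[tx, ty, tz, rx, ry, rz], ...]. A call has 1 to 12 rows; each row shifts and turns the commanded pose from where the row before left it, along the tool's axes as they then stand; what a row does not reach is not made up. A row lasts 1/10 s, in which the tool goes at most 50 mm and 8.59 degrees, less where a joint would pass 70% of its speed; a pose out of reach is approached as far as the arm can. A call with a gripper value outside its range is refused whole. "gripper" is the opening, from 0 (shut) to 1 (fully open), set as the call begins (left out, the last holds). The fingers move at their own pace and stop on an object; "grip_force" is the grip in N (left out, the last holds). Time passes only in rows, so rows that do not move let the fingers close. It gives the time, the measured TCP pose, the force and the opening at its end, in the units of the state.
- read_state(): the state, without advancing time (a new reading comes with each control period).
- camera(name): name is "scene" or "top" or "wrist"; returns the picture (384x512x3 uint8, red, green, blue); there is no depth.
- get_calibration(name): a dict with "fx", "fy", "cx", "cy" (pixels), "k1" (the pictures are not rectified: a ray, as slopes to the right and down, at radius r is drawn at 1 + k1 r^2 times it, then the intrinsics apply), "R" (3x3) and "t" (3): a world point X has camera coordinates R X + t. Camera axes: x right, y down, z forward; pixel columns grow to the right and rows downward; lengths in m; the calibration is good to about 2 mm. A picture is of the moment at which its call begins: read the wrist's pose just before it. get_calibration takes no time and is no camera call; for the wrist camera it gives the pose at the moment of the call.
- close_job(): hands the job in, once; it reports no verdict.
The state is a dict: "time": time; "joint_positions": joint angles; "joint_vel": joint speeds; "joint_torque": joint torques, N m; "ee_pos": TCP position; "eef_rot": TCP orientation; "ft_force": force on the tool from outside, world axes, zero at the start; "torque": the same for the moment, N m; "width": finger opening in m.
Only numpy, scipy, OpenCV 4.12 (cv2) and the standard library are available. Lean on these libraries where they do the work, as an engineer would, in place of code of your own. Each camera call takes 0.05 s, during which the arm holds its last target. There are 200 camera calls.

## Working session

There is one attempt and no reset: what is moved stays moved. The work goes in short steps, Python scripts to look and compute and a tool call to move; the robot and the scene stay as the last step left them, time stands still between calls to the robot, and variables do not carry over. Pictures are saved under pics/ and viewed, on a budget of 10 in all, crops included, one or two more only if the job needs it, and the job is handed in when it is done.

Besides the shell and the picture viewer there is one more tool, called by a JSON object that holds its "name" and its "arguments". step_arm: Moves the arm, as the interface text tells. Its arguments: {"type":"object","properties":{"commands":{"type":"array","items":{"type":"array","items":{"type":"number"}}},"gripper":{"type":"number"},"grip_force":{"type":"number"}},"required":["commands"]}

```bash
mkdir -p pics; cat > h.py <<'E'
from bench import *
import numpy as np, cv2
from scipy.spatial.transform import Rotation as Rn
def ray(c,px):
    px=np.atleast_2d(np.array(px,float)); d=np.c_[(px[:,0]-c['cx'])/c['fx'],(px[:,1]-c['cy'])/c['fy']]
    u=d.copy()
    for _ in range(20): u=d/(1+c['k1']*(u**2).sum(1,keepdims=True))
    R=np.array(c['R']);t=np.array(c['t'])
    return -R.T@t, np.c_[u,np.ones(len(u))]@R
def onz(c,px,z):
    o,d=ray(c,px); return o+d*((z-o[2])/d[:,2:3])
def proj(c,X):
    p=np.atleast_2d(X)@np.array(c['R']).T+np.array(c['t']); u=p[:,:2]/p[:,2:]
    u=u*(1+c['k1']*(u**2).sum(1,keepdims=True)); return u*[c['fx'],c['fy']]+[c['cx'],c['cy']]
def save(n,im): cv2.imwrite('pics/'+n+'.png',im[:,:,::-1])
E
python3 - <<'E'
from h import *
for n in('scene','top'):
    im=camera(n); np.save(n+'.npy',im); save(n+'1',im); c=get_calibration(n); print(n,c)
print(read_state())
E
```

```text
scene {'fx': 372.47441709581574, 'fy': 372.47441709581574, 'cx': 257.2906138476459, 'cy': 193.92891073051686, 'k1': -0.06829276301195586, 'R': array([[ 0.79758797,  0.60318654, -0.00440819],
       [ 0.4430869 , -0.59081721, -0.67424701],
       [-0.40930115,  0.53581809, -0.73849275]]), 't': array([-0.43838446, -0.28060309,  1.15642422])}
top {'fx': 448.2621422418088, 'fy': 448.2621422418088, 'cx': 253.156553760735, 'cy': 187.91769481979406, 'k1': -0.1788313654735794, 'R': array([[ 2.05274318e-02, -9.99789285e-01,  9.93912902e-05],
       [-9.97152429e-01, -2.04805077e-02, -7.25781055e-02],
       [ 7.25648478e-02,  1.39073385e-03, -9.97362727e-01]]), 't': array([-0.0981157 ,  0.62460325,  1.07432537])}
{'time': 0.1, 'joint_positions': array([ 1.09235604,  0.33281508, -0.06474815,  1.46083304,  0.02164583,
        1.34988226, -0.08850213]), 'joint_vel': array([ 0.00046862, -0.00039451,  0.00126078, -0.00198134,  0.00069674,
        0.00070567,  0.00054272]), 'joint_torque': array([ 2.14586151e-03, -6.24542999e+01,  2.51082930e-02, -3.90720892e+01,
       -6.13654149e-02,  3.65755521e-02,  3.73222929e-05]), 'ee_pos': array([ 0.27499773, -0.56087688,  0.21804123]), 'eef_rot': array([ 8.48610981e-01, -5.29017030e-01, -5.47107658e-04, -2.92054705e-04]), 'ft_force': array([ 0.36461706,  0.46179096, -0.38247217]), 'torque': array([ 0.00195767,  0.03528403, -0.00658933]), 'width': 0.08709564038742004}
```

View pics/top1.png

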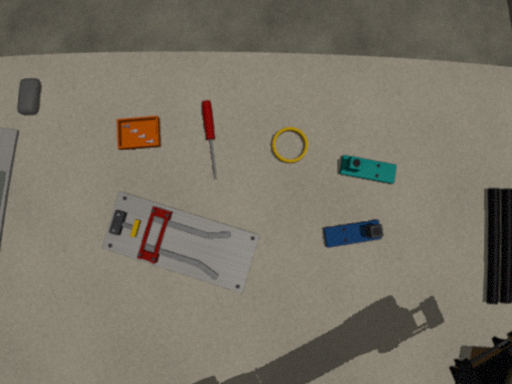

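View pics/scene1.png

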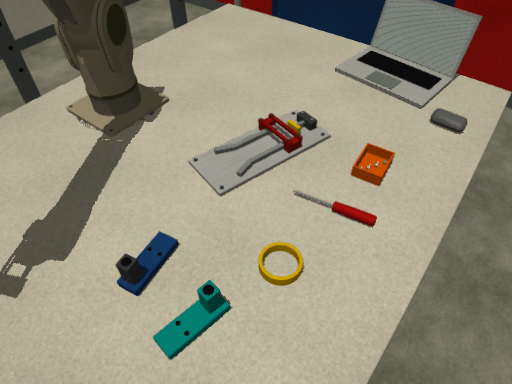

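The top view shows the blue foot at about (353,233) with its post at (373,231), so the nose points left (+y). The jig is at about (182,241), with the red bridge at (155,235) and the yellow pad at (135,228). The teal part is a decoy.

```bash
cat > m.py <<'E'
from h import *
im=np.load('top.npy'); c=get_calibration('top')
hsv=cv2.cvtColor(im,cv2.COLOR_RGB2HSV); H,S,V=[hsv[...,i].astype(int) for i in range(3)]
def big(m,x0,x1,y0,y1):
    k=np.zeros(m.shape,np.uint8); k[y0:y1,x0:x1]=m[y0:y1,x0:x1]
    cs,_=cv2.findContours(k,cv2.RETR_EXTERNAL,cv2.CHAIN_APPROX_NONE); return max(cs,key=cv2.contourArea)[:,0,:]
def rect(P):
    r=cv2.minAreaRect((P[:,:2]*1000).astype(np.float32)); b=cv2.boxPoints(r)
    e=[b[1]-b[0],b[2]-b[1]]; e=max(e,key=np.linalg.norm); e=e*np.sign(e[1])
    return np.round(r[0],1),np.round(r[1],1),'dir from +y toward -x (rad)',round(float(np.arctan2(-e[0],e[1])),4)
print('bench/plate hsv',hsv[320,150],hsv[270,210],hsv[233,345],hsv[231,373])
b=big((H>100)&(H<130)&(S>120),300,400,210,260)
print('foot z.02',rect(onz(c,b,.02)), b.min(0),b.max(0))
d=big((V<55)&(S<120),350,400,210,260); print('post z.075',rect(onz(c,d,.075)),d.min(0),d.max(0))
p=big((S<25)&(V>80),90,270,180,300); print('plate z.012',rect(onz(c,p,.012)))
y=big((H>20)&(H<32)&(S>150),120,150,210,245); print('pad z.036',rect(onz(c,y,.036)))
r=big(((H<8)|(H>172))&(S>150),130,190,195,275); print('bridge z.048',rect(onz(c,r,.048)))
o=im[180:300,90:400].copy(); o=cv2.resize(o,None,fx=2.5,fy=2.5,interpolation=cv2.INTER_CUBIC)
for q,col in((b,(0,255,0)),(d,(255,0,255)),(p,(255,255,0)),(y,(0,0,255)),(r,(0,255,255))):
    cv2.polylines(o,[((q-[90,180]+.5)*2.5).astype(int)],True,col,1)
save('ov1',o)
E
python3 m.py
```

```text
bench/plate hsv [ 19  41 136] [ 30   5 104] [107 181  96] [105  12  42]
foot z.02 (array([ 520.7, -331.3]), array([ 46.5, 137.3]), 'dir from +y toward -x (rad)', 0.1689) [324 220] [379 246]
post z.075 (array([ 528.1, -368.7]), array([29.7, 38.2]), 'dir from +y toward -x (rad)', 0.1097) [365 224] [381 237]
plate z.012 (array([491.7,  94.4]), array([369.2, 150. ]), 'dir from +y toward -x (rad)', -0.2757)
pad z.036 (array([521.9, 201.1]), array([13.1, 41.6]), 'dir from +y toward -x (rad)', 1.3027)
bridge z.048 (array([507.7, 150.4]), array([ 47.1, 128.8]), 'dir from +y toward -x (rad)', 1.3019)
```

View pics/ov1.png

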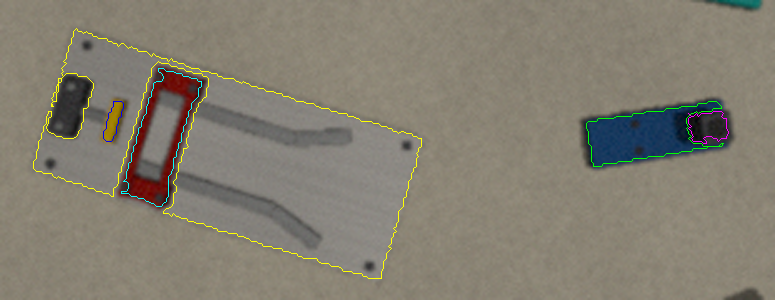

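The masks fit well. The jig yaw is about -0.275 rad, with the plate centre at (0.492, 0.094). The foot yaw is about 0.165 rad, with the post near (0.528, -0.376). I'll move above the post and check there with the wrist camera.

{"name": "step_arm", "arguments": {"commands": [[-0.007,-0.039,0,0,0,0],[-0.007,-0.039,0,0,0,0],[-0.007,-0.039,0,0,0,0],[-0.007,-0.039,0,0,0,0],[-0.007,-0.039,0,0,0,0],[-0.007,-0.039,0,0,0,0],[-0.007,-0.039,0,0,0,0],[-0.007,-0.039,0,0,0,0]], "gripper": 1}}

```text
time: 0.9
ee_pos: [0.5316, -0.3724, 0.2184]
eef_rot: [0.849, -0.529, -0.0, 0.0]
ft_force: [0.4, -0.3, 0.0]
width: 0.0874
```

{"name": "step_arm", "arguments": {"commands": [[0,0,0,0,0,-0.128],[0,0,0,0,0,-0.128],[0,0,0,0,0,-0.128],[0,0,0,0,0,-0.128],[0,0,0,0,0,-0.128],[0,0,0,0,0,-0.128],[0,0,0,0,0,-0.128],[0,0,0,0,0,-0.128],[0,0,0,0,0,-0.128],[0,0,0,0,0,-0.128],[0,0,0,0,0,0],[0,0,0,0,0,0]]}}

```text
time: 2.1
ee_pos: [0.5305, -0.3735, 0.2184]
eef_rot: [0.997, 0.08, -0.0, -0.0]
ft_force: [1.1, 0.2, -0.3]
width: 0.087
```

```bash
python3 - <<'E'
from h import *
s=read_state(); c=get_calibration('wrist'); im=camera('wrist'); np.save('w.npy',im); np.save('wc.npy',c,allow_pickle=True)
print(s['time'],s['ee_pos'],s['eef_rot'],s['joint_positions'],s['ft_force']); 
C=np.array([.5207,-.3313,0]);
print(-np.array(c['R']).T@c['t']); save('w1',im)
E
```

```text
2.1 [ 0.53048593 -0.37354441  0.21842787] [ 9.96754775e-01  8.04975060e-02 -1.66803748e-04 -2.06955489e-04] [ 0.83976523  0.41553232 -0.40480825  1.3742712   0.16230141  1.38495168
  0.59700801] [ 1.12411178  0.15927972 -0.32008671]
[ 0.51958825 -0.30484089  0.38360828]
```

View pics/w1.png

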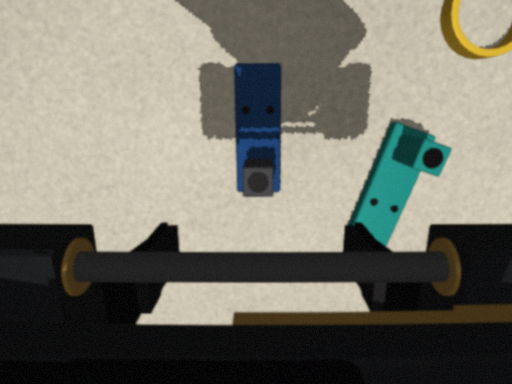

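In the wrist view the foot is upright, with its nose edge at row 64, its sides at columns 236 to 281 and the post top near (258,181).

```bash
python3 - <<'E'
from h import *
im=np.load('w.npy'); c=np.load('wc.npy',allow_pickle=True).item()
hsv=cv2.cvtColor(im,cv2.COLOR_RGB2HSV); H,S,V=[hsv[...,i].astype(int) for i in range(3)]
m=((H>100)&(H<130)&(S>100)); 
L=[];Rr=[]
for r in range(72,150,4):
    x=np.where(m[r,200:320])[0]+200; L.append((x.min()-.0,r+.0)); Rr.append((x.max()+.0,r))
L=onz(c,L,.02);Rr=onz(c,Rr,.02); mid=(L+Rr)/2
f=np.polyfit(mid[:,1],mid[:,0],1); yaw=np.arctan(-f[0]); print('yaw',yaw,'w',np.linalg.norm(L-Rr,axis=1).mean())
top=[(x,np.where(m[:,x])[0].min()-.5) for x in range(244,274,3)]
T=onz(c,top,.02).mean(0); print('nose',T)
d=np.array([-np.sin(yaw),np.cos(yaw),0]); print('post from nose',T-.115*d)
print(hsv[165:200:3,258].tolist()); print(hsv[185,236:285:4].tolist())
g=(S<60)&(V<75); k=np.zeros(m.shape,np.uint8);k[160:200,235:285]=g[160:200,235:285]
cs,_=cv2.findContours(k,cv2.RETR_EXTERNAL,2); q=max(cs,key=cv2.contourArea)[:,0]; print(q.min(0),q.max(0),onz(c,[(q.min(0)+q.max(0))/2.],.075))
E
```

```text
yaw 0.17110344676885358 w 0.04582980576214794
nose [ 0.50940909 -0.26372201  0.02      ]
post from nose [ 0.52899012 -0.37704272  0.02      ]
[[100, 28, 27], [0, 0, 65], [120, 4, 67], [12, 29, 44], [0, 16, 47], [150, 6, 43], [12, 28, 45], [0, 6, 41], [15, 23, 44], [160, 14, 56], [45, 6, 83], [20, 34, 201]]
[[30, 10, 147], [107, 180, 129], [120, 11, 71], [30, 13, 58], [30, 17, 45], [20, 16, 47], [10, 18, 43], [30, 18, 42], [150, 4, 63], [109, 50, 72], [108, 185, 123], [10, 6, 136], [23, 35, 205]]
[243 160] [272 194] [[ 0.52714485 -0.37072187  0.075     ]]
```

{"name": "step_arm", "arguments": {"commands": [[-0.002,0,0.02,0,0,-0.01],[0,0,0.025,0,0,0],[0,0,0.025,0,0,0],[0,0,0.025,0,0,0],[0,0,0.025,0,0,0],[0,0,0.025,0,0,0],[0,0,0.017,0,0,0],[0,0,0.009,0,0,0],[0,0,0,0,0,0],[0,0,0,0,0,0]]}}

```text
time: 3.15
ee_pos: [0.5293, -0.3742, 0.0488]
eef_rot: [0.996, 0.087, 0.001, 0.0]
ft_force: [0.3, 0.5, -0.9]
width: 0.0871
```

{"name": "step_arm", "arguments": {"commands": [[0,0,0,0,0,0],[0,0,0,0,0,0],[0,0,0,0,0,0],[0,0,0,0,0,0],[0,0,0,0,0,0],[0,0,0,0,0,0],[0,0,0,0,0,0],[0,0,0,0,0,0]], "gripper": 0, "grip_force": 50}}

```text
time: 3.95
ee_pos: [0.5285, -0.374, 0.0477]
eef_rot: [0.996, 0.087, -0.0, 0.0]
ft_force: [-3.9, -0.6, 3.0]
width: 0.0311
```

{"name": "step_arm", "arguments": {"commands": [[0,0,-0.01,0,0,0],[0,0,-0.02,0,0,0],[0,0,-0.02,0,0,0],[0,0,-0.02,0,0,0],[0,0,-0.02,0,0,0],[0,0,-0.02,0,0,0],[0,0,0,0,0,0],[0,0,0,0,0,0]]}}

```text
time: 4.75
ee_pos: [0.5285, -0.3738, 0.1574]
eef_rot: [0.996, 0.087, -0.0, 0.0]
ft_force: [-0.1, 1.5, -4.7]
width: 0.0299
```

```bash
python3 - <<'E'
from h import *
s=read_state(); c=get_calibration('wrist'); im=camera('wrist'); np.save('w.npy',im); np.save('wc.npy',c,allow_pickle=True)
print(s['time'],s['ee_pos'],s['eef_rot'],s['ft_force'],s['torque'],s['width'])
save('w2',im)
hsv=cv2.cvtColor(im,cv2.COLOR_RGB2HSV); H,S,V=[hsv[...,i].astype(int) for i in range(3)]
m=((H>100)&(H<130)&(S>100)).astype(np.uint8)
cs,_=cv2.findContours(m,cv2.RETR_EXTERNAL,1); q=max(cs,key=cv2.contourArea)[:,0]; print(q.min(0),q.max(0))
E
```

```text
4.75 [ 0.52848106 -0.37382427  0.15735747] [ 9.96172414e-01  8.74100437e-02 -8.01594007e-05  7.35246462e-06] [-0.05595289  1.45467412 -4.70901267] [-0.14416827 -0.05681564 -0.02629652] 0.029877565465592646
[217  25] [305 226]
```

View pics/w2.png

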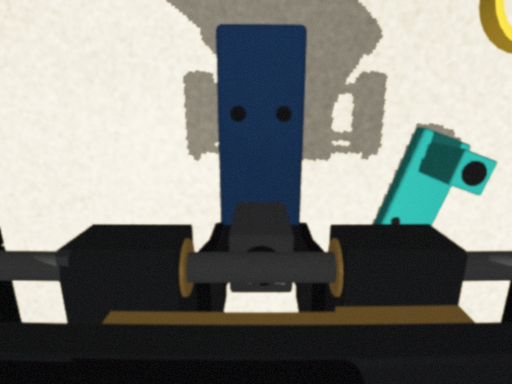

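The foot is held: its nose edge is at row 25, columns 217 to 305, and the post sits between the pads. Next I'll measure how it lies in the hand.

```bash
cat > g.py <<'E'
from h import *
im=np.load('w.npy'); c=np.load('wc.npy',allow_pickle=True).item(); s=read_state()
hsv=cv2.cvtColor(im,cv2.COLOR_RGB2HSV); H,S,V=[hsv[...,i].astype(int) for i in range(3)]
m=((H>100)&(H<130)&(S>90))
Rt=Rn.from_quat(s['eef_rot']).as_matrix(); p=np.array(s['ee_pos'])
zt=p[2]-.0477+.02
rows=range(32,190,6); L=[];R=[]
for r in rows:
    x=np.where(m[r,180:340])[0]+180; L.append((x.min()-.5,r)); R.append((x.max()+.5,r))
L=(onz(c,L,zt)-p)@Rt; R=(onz(c,R,zt)-p)@Rt
w=np.linalg.norm(L-R,axis=1); print('widths along nose->tail mm',np.round(w*1000,1)[::4])
mid=(L+R)/2; f=np.polyfit(mid[:,1],mid[:,0],1); print('tool-frame line x = %.4f*y + %.4f'%tuple(f))
top=[(x,np.where(m[:,x])[0].min()-.5) for x in range(224,300,5)]
print('nose tool frame',((onz(c,top,zt)-p)@Rt).mean(0))
E
python3 g.py
```

```text
widths along nose->tail mm [48.2 47.8 47.5 47.7 47.9 48.2 47.3]
tool-frame line x = -0.0058*y + 0.0002
nose tool frame [ 0.00105563 -0.11171137  0.02780554]
```

{"name": "step_arm", "arguments": {"commands": [[0,-0.015,0,0,0,0],[0,-0.03,0,0,0,0],[0,-0.0365,0,0,0,0],[0,-0.0365,0,0,0,0],[0,-0.0365,0,0,0,0],[0,-0.0365,0,0,0,0],[0,-0.0365,0,0,0,0],[0,-0.0365,0,0,0,0],[0,-0.0365,0,0,0,0],[0,-0.0365,0,0,0,0],[0,-0.025,0,0,0,0],[0,-0.01,0,0,0,0]]}}

```text
time: 6.0
ee_pos: [0.4626, -0.0049, 0.1568]
eef_rot: [0.996, 0.089, -0.001, -0.0]
ft_force: [-0.1, 0.1, -3.9]
width: 0.0296
```

{"name": "step_arm", "arguments": {"commands": [[0,0,0,0,0,0.05],[0,0,0.01,0,0,0.1],[0,0,0.015,0,0,0.1],[0,0,0.015,0,0,0.1],[0,0,0.005,0,0,0.1],[0,0,0,0,0,0],[0,0,0,0,0,0],[0,0,0,0,0,0]]}}

```text
time: 6.8
ee_pos: [0.4641, -0.0078, 0.113]
eef_rot: [0.991, -0.136, 0.0, 0.0]
ft_force: [-0.1, -0.2, -4.6]
width: 0.0294
```

```bash
cat > look.py <<'E'
import sys
from h import *
n=sys.argv[1]
s=read_state(); c=get_calibration('wrist'); im=camera('wrist'); np.save('w.npy',im); np.save('wc.npy',c,allow_pickle=True)
p=np.array(s['ee_pos']); R=Rn.from_quat(s['eef_rot']); x=R.as_matrix()[:,0]; th=np.arctan2(x[1],x[0])
u=np.array([.2716,.9624]); e=np.array([.9624,-.2716]); d=p[:2]-[.4849,.0703]
print('t',s['time'],'p',p.round(4),'tilt z',R.as_matrix()[:,2].round(4),'theta',round(th,4),'jig lat,y mm',(d@e*1e3).round(1),(d@u*1e3).round(1),'F',s['ft_force'].round(1),'Fu',(s['ft_force'][:2]@u).round(2),'M',s['torque'].round(2),'w',s['width'])
save(n,im)
E
python3 look.py w3
```

```text
t 6.8 p [ 0.4641 -0.0078  0.113 ] tilt z [ 3.e-04 -1.e-04 -1.e+00] theta -0.273 jig lat,y mm 1.2 -80.9 F [-0.1 -0.2 -4.6] Fu -0.2 M [-0.13 -0.09  0.03] w 0.02941011182481872
```

View pics/w3.png

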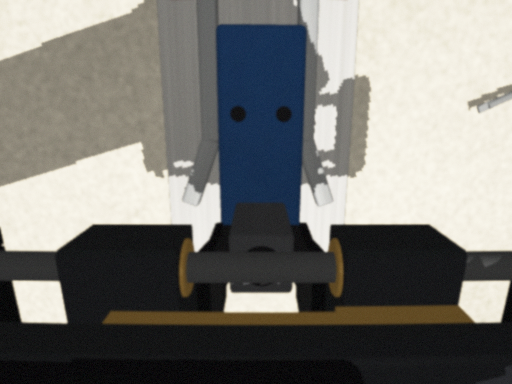

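The rails sit either side of the foot: flare tips near (192,198) and (323,198), plate edges at columns 160 and 357 in the top rows. I'll quantify the centring from the plate edges and rails.

```bash
python3 - <<'E'
from h import *
im=np.load('w.npy'); c=np.load('wc.npy',allow_pickle=True).item(); s=read_state()
Rt=Rn.from_quat(s['eef_rot']).as_matrix(); p=np.array(s['ee_pos'])
g=cv2.cvtColor(im,cv2.COLOR_RGB2GRAY).astype(int)
for r in (4,14): print(r,[(i,g[r,i]) for i in range(190,332,3)])
hsv=cv2.cvtColor(im,cv2.COLOR_RGB2HSV); S=cv2.GaussianBlur(hsv[...,1],(5,5),0).astype(int)
print([(i,S[14,i]) for i in range(148,172,3)],[(i,S[14,i]) for i in range(345,370,3)])
for a,b in(((160,5),(357,5)),((167,180),(345,180))):
    q=(onz(c,[a,b],.012)-p)@Rt; print('plate edges tool',q.round(4).tolist())
for a,b in(((192,198),(323,198)),):
    q=(onz(c,[a,b],.026)-p)@Rt; print('tips tool',q.round(4).tolist())
E
```

```text
4 [(190, np.int64(123)), (193, np.int64(125)), (196, np.int64(105)), (199, np.int64(100)), (202, np.int64(100)), (205, np.int64(105)), (208, np.int64(106)), (211, np.int64(101)), (214, np.int64(96)), (217, np.int64(86)), (220, np.int64(125)), (223, np.int64(125)), (226, np.int64(126)), (229, np.int64(123)), (232, np.int64(126)), (235, np.int64(126)), (238, np.int64(124)), (241, np.int64(126)), (244, np.int64(120)), (247, np.int64(122)), (250, np.int64(122)), (253, np.int64(120)), (256, np.int64(121)), (259, np.int64(125)), (262, np.int64(123)), (265, np.int64(124)), (268, np.int64(122)), (271, np.int64(123)), (274, np.int64(131)), (277, np.int64(123)), (280, np.int64(125)), (283, np.int64(129)), (286, np.int64(126)), (289, np.int64(121)), (292, np.int64(131)), (295, np.int64(213)), (298, np.int64(103)), (301, np.int64(188)), (304, np.int64(207)), (307, np.int64(208)), (310, np.int64(203)), (313, np.int64(200)), (316, np.int64(190)), (319, np.int64(207)), (322, np.int64(230)), (325, np.int64(231)), (328, np.int64(230)), (331, np.int64(228))]
14 [(190, np.int64(123)), (193, np.int64(12
[... 870 characters left out ...]
4(199)), (316, np.int64(193)), (319, np.int64(219)), (322, np.int64(231)), (325, np.int64(233)), (328, np.int64(231)), (331, np.int64(230))]
[(148, np.int64(35)), (151, np.int64(37)), (154, np.int64(36)), (157, np.int64(27)), (160, np.int64(13)), (163, np.int64(12)), (166, np.int64(13)), (169, np.int64(13))] [(345, np.int64(9)), (348, np.int64(8)), (351, np.int64(7)), (354, np.int64(7)), (357, np.int64(13)), (360, np.int64(17)), (363, np.int64(16)), (366, np.int64(19)), (369, np.int64(20))]
plate edges tool [[-0.0738, -0.1416, 0.101], [0.0708, -0.1417, 0.1011]]
plate edges tool [[-0.0772, -0.01, 0.101], [0.0699, -0.0101, 0.1011]]
tips tool [[-0.0542, 0.0015, 0.087], [0.0497, 0.0014, 0.0871]]
```

The jig centre lies about 2 mm toward tool -x, and the yaw agrees. I'll shift -2.5 mm and lower to just above the plate, which I expect to touch at TCP z ≈ 0.0597.

{"name": "step_arm", "arguments": {"commands": [[-0.0025,0,0,0,0,0],[0,0,0.01,0,0,0],[0,0,0.015,0,0,0],[0,0,0.01,0,0,0],[0,0,0.008,0,0,0],[0,0,0.005,0,0,0],[0,0,0.002,0,0,0],[0,0,0,0,0,0],[0,0,0,0,0,0]]}}

```text
time: 7.75
ee_pos: [0.4618, -0.0069, 0.0631]
eef_rot: [0.991, -0.137, 0.0, 0.0]
ft_force: [0.0, 0.5, -3.9]
width: 0.0293
```

{"name": "step_arm", "arguments": {"commands": [[0,0,0.001,0,0,0],[0,0,0.001,0,0,0],[0,0,0.001,0,0,0],[0,0,0,0,0,0],[0,0,0,0,0,0]]}}

```text
time: 8.25
ee_pos: [0.4616, -0.0069, 0.0598]
eef_rot: [0.991, -0.137, 0.0, 0.0]
ft_force: [-0.3, -0.1, -4.1]
width: 0.0296
```

```bash
python3 look.py w4
```

```text
t 8.25 p [ 0.4616 -0.0069  0.0598] tilt z [ 2.e-04 -1.e-04 -1.e+00] theta -0.275 jig lat,y mm -1.4 -80.7 F [-0.3 -0.1 -4.1] Fu -0.17 M [-0.09 -0.07 -0.06] w 0.029637366720571955
```

View pics/w4.png

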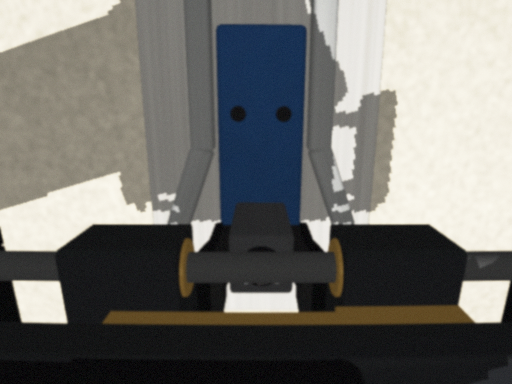

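The foot is down between the rails. The gap is about 5 px on the left and 3 to 4 px on the right, so I'll shift about -0.5 mm and settle it onto the plate.

{"name": "step_arm", "arguments": {"commands": [[-0.0005,0,0.0005,0,0,0],[0,0,0.0005,0,0,0],[0,0,0,0,0,0],[0,0,0,0,0,0]]}}

```text
time: 8.7
ee_pos: [0.4614, -0.007, 0.0595]
eef_rot: [0.991, -0.137, 0.0, 0.0]
ft_force: [-4.3, -2.2, 7.2]
width: 0.0297
```

{"name": "step_arm", "arguments": {"commands": [[0,-0.003,-0.0004,0,0,0],[0,-0.008,0,0,0,0],[0,-0.008,0,0,0,0],[0,-0.008,0,0,0,0],[0,-0.008,0,0,0,0],[0,-0.005,0,0,0,0],[0,0,0,0,0,0],[0,0,0,0,0,0]]}}

```text
time: 9.5
ee_pos: [0.4725, 0.0326, 0.0595]
eef_rot: [0.991, -0.137, 0.001, -0.001]
ft_force: [1.5, 1.1, 3.6]
width: 0.0297
```

```bash
python3 look.py w5
```

```text
t 9.5 p [0.4725 0.0326 0.0595] tilt z [ 0.0015  0.001  -1.    ] theta -0.2743 jig lat,y mm -1.7 -39.6 F [1.5 1.1 3.6] Fu 1.47 M [ 0.19 -0.55 -0.08] w 0.02969659243568459
```

View pics/w5.png

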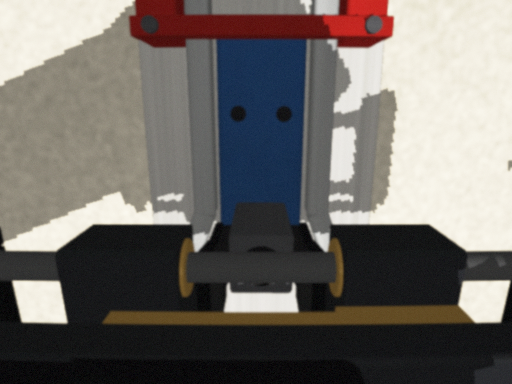

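The nose is entering under the first bar (row 26), parallel to the rails and centred between them (rail edges at about columns 213 and 310). I'll keep feeding, stopping short of the pad.

{"name": "step_arm", "arguments": {"commands": [[0,-0.004,-0.0002,0,0,0],[0,-0.008,0,0,0,0],[0,-0.008,0,0,0,0],[0,-0.008,0,0,0,0],[0,-0.008,0,0,0,0],[0,-0.006,0,0,0,0],[0,-0.003,0,0,0,0],[0,0,0,0,0,0],[0,0,0,0,0,0]]}}

```text
time: 10.45
ee_pos: [0.4843, 0.0741, 0.0596]
eef_rot: [0.99, -0.138, 0.0, 0.001]
ft_force: [-1.1, -4.3, 6.3]
width: 0.0298
```

```bash
python3 look.py w6; python3 - <<'E'
from h import *
im=camera('top'); save('t2',cv2.resize(im[180:300,90:290],None,fx=4,fy=4,interpolation=cv2.INTER_CUBIC))
E
```

```text
t 10.45 p [0.4843 0.0741 0.0596] tilt z [ 1.0e-04 -1.2e-03 -1.0e+00] theta -0.276 jig lat,y mm -1.6 3.4 F [-1.1 -4.3  6.3] Fu -4.42 M [-0.96 -0.14 -0.2 ] w 0.029750824230287718
```

View pics/w6.png

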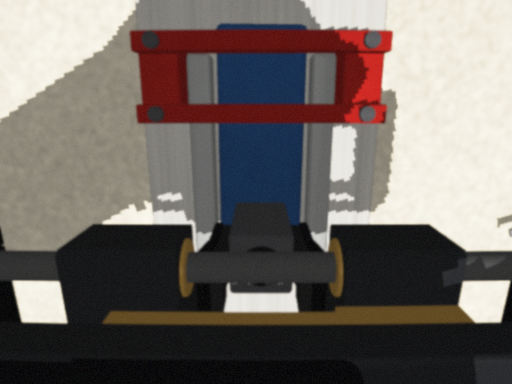

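The nose has passed both bars and shows at row 25 beyond the second one. The pad isn't in view yet. I'll ease the load on the plate so friction doesn't mask the push, then continue.

{"name": "step_arm", "arguments": {"commands": [[0,0,-0.0004,0,0,0],[0,-0.002,0,0,0,0],[0,-0.002,0,0,0,0],[0,0,0,0,0,0],[0,0,0,0,0,0]]}}

```text
time: 11.05
ee_pos: [0.4849, 0.0785, 0.0596]
eef_rot: [0.991, -0.137, -0.0, 0.0]
ft_force: [-1.3, -4.5, 4.2]
width: 0.0294
```

```bash
python3 look.py w7
```

```text
t 11.05 p [0.4849 0.0785 0.0596] tilt z [-6.e-04 -5.e-04 -1.e+00] theta -0.2753 jig lat,y mm -2.2 7.9 F [-1.3 -4.5  4.2] Fu -4.67 M [-0.96  0.01 -0.19] w 0.02941163604095963
```

{"name": "step_arm", "arguments": {"commands": [[0,0,-0.0005,0,0,0],[0,0,0,0,0,0],[0,0,0,0,0,0]]}}

```text
time: 11.4
ee_pos: [0.4847, 0.0794, 0.0598]
eef_rot: [0.991, -0.137, -0.0, -0.0]
ft_force: [0.0, 0.3, -4.0]
width: 0.0297
```

{"name": "step_arm", "arguments": {"commands": [[0,-0.002,0,0,0,0],[0,0,0,0,0,0],[0,0,0,0,0,0]]}}

```text
time: 11.7
ee_pos: [0.4856, 0.081, 0.0601]
eef_rot: [0.991, -0.137, -0.0, -0.0]
ft_force: [0.4, -0.6, -4.0]
width: 0.0295
```

{"name": "step_arm", "arguments": {"commands": [[0,-0.002,0,0,0,0],[0,0,0,0,0,0],[0,0,0,0,0,0]]}}

```text
time: 12.0
ee_pos: [0.4863, 0.0828, 0.0602]
eef_rot: [0.991, -0.137, 0.0, 0.0]
ft_force: [0.1, -0.3, -4.7]
width: 0.03
```

```bash
python3 look.py w8
```

```text
t 12.0 p [0.4863 0.0828 0.0602] tilt z [ 1.e-04 -0.e+00 -1.e+00] theta -0.2748 jig lat,y mm -2.1 12.4 F [ 0.1 -0.3 -4.7] Fu -0.23 M [-0.18 -0.04 -0.05] w 0.029954753871336233
```

View pics/w8.png

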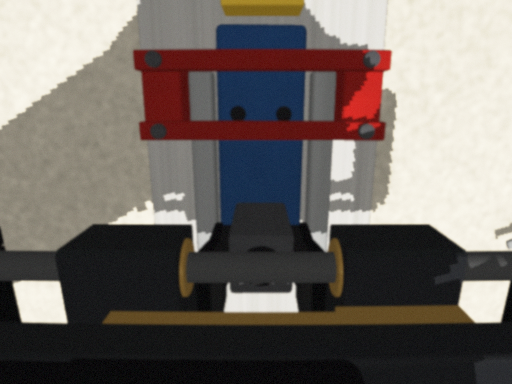

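The yellow pad is now visible: lower edge at about row 15, columns 221 to 303. The foot nose is at row 25 and the two are centred. The force reading is clean, so I'll approach in small steps to find contact.

{"name": "step_arm", "arguments": {"commands": [[0,-0.002,0,0,0,0],[0,-0.002,0,0,0,0],[0,0,0,0,0,0],[0,0,0,0,0,0]]}}

```text
time: 12.45
ee_pos: [0.4873, 0.0867, 0.0602]
eef_rot: [0.991, -0.137, 0.0, 0.0]
ft_force: [0.3, -0.9, -5.1]
width: 0.0292
```

{"name": "step_arm", "arguments": {"commands": [[0,-0.002,0,0,0,0],[0,-0.002,0,0,0,0],[0,0,0,0,0,0],[0,0,0,0,0,0]]}}

```text
time: 12.85
ee_pos: [0.4884, 0.0904, 0.0602]
eef_rot: [0.991, -0.137, -0.0, 0.0]
ft_force: [-0.8, -1.2, -4.2]
width: 0.0297
```

{"name": "step_arm", "arguments": {"commands": [[0,-0.002,0,0,0,0],[0,-0.002,0,0,0,0],[0,0,0,0,0,0],[0,0,0,0,0,0]]}}

```text
time: 13.25
ee_pos: [0.4895, 0.0939, 0.0602]
eef_rot: [0.991, -0.137, -0.0, 0.0]
ft_force: [-1.0, -3.4, -2.2]
width: 0.0296
```

```bash
python3 look.py w9
```

```text
t 13.25 p [0.4895 0.0939 0.0602] tilt z [-2.e-04 -5.e-04 -1.e+00] theta -0.2751 jig lat,y mm -2.0 24.0 F [-1.  -3.4 -2.2] Fu -3.51 M [-0.81  0.18  0.  ] w 0.02958299184103788
```

Contact was at jig y ≈ 19.3 mm, and the force slope matches 0.8 N/mm. Pressing on about 8 mm should give 10 N.

{"name": "step_arm", "arguments": {"commands": [[0,-0.001,0,0,0,0],[0,-0.002,0,0,0,0],[0,-0.001,0,0,0,0],[0,0,0,0,0,0],[0,0,0,0,0,0]]}}

```text
time: 13.8
ee_pos: [0.4906, 0.0976, 0.0602]
eef_rot: [0.991, -0.137, -0.0, 0.0]
ft_force: [-1.3, -5.9, -1.8]
width: 0.0298
```

{"name": "step_arm", "arguments": {"commands": [[0,-0.001,0,0,0,0],[0,-0.002,0,0,0,0],[0,-0.001,0,0,0,0],[0,0,0,0,0,0],[0,0,0,0,0,0]]}}

```text
time: 14.3
ee_pos: [0.4915, 0.1007, 0.0602]
eef_rot: [0.991, -0.137, -0.0, 0.001]
ft_force: [-3.2, -8.9, -1.1]
width: 0.03
```

```bash
python3 look.py w10
```

```text
t 14.3 p [0.4915 0.1007 0.0602] tilt z [-7.0e-04 -1.9e-03 -1.0e+00] theta -0.2757 jig lat,y mm -1.9 31.1 F [-3.2 -8.9 -1.1] Fu -9.43 M [-1.87  0.54  0.15] w 0.02997614097921207
```

View pics/w10.png

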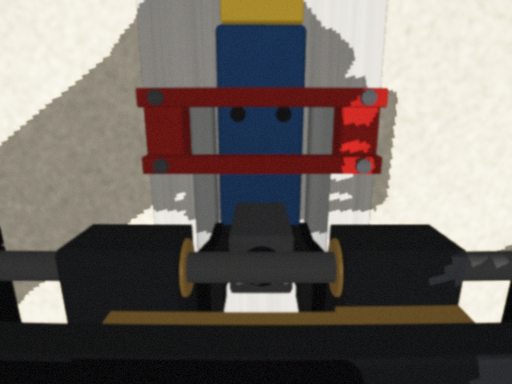

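The foot is flush on the yellow pad (edge at row 24, parallel) at about 9.4 N. I'll seat it slightly on the plate and check that it holds steady.

{"name": "step_arm", "arguments": {"commands": [[0,-0.0005,0.0003,0,0,0],[0,0,0,0,0,0],[0,0,0,0,0,0],[0,0,0,0,0,0],[0,0,0,0,0,0],[0,0,0,0,0,0]]}}

```text
time: 14.95
ee_pos: [0.4917, 0.1011, 0.0599]
eef_rot: [0.99, -0.138, -0.0, 0.001]
ft_force: [-2.8, -8.2, 0.5]
width: 0.0296
```

{"name": "step_arm", "arguments": {"commands": [[0,0,0,0,0,0],[0,0,0,0,0,0],[0,0,0,0,0,0],[0,0,0,0,0,0],[0,0,0,0,0,0],[0,0,0,0,0,0],[0,0,0,0,0,0],[0,0,0,0,0,0],[0,0,0,0,0,0],[0,0,0,0,0,0]]}}

```text
time: 15.95
ee_pos: [0.4917, 0.1011, 0.0599]
eef_rot: [0.991, -0.137, -0.0, 0.001]
ft_force: [-3.5, -9.7, 1.1]
width: 0.0298
```

```bash
python3 look.py w11
```

```text
t 15.95 p [0.4917 0.1011 0.0599] tilt z [-7.0e-04 -2.1e-03 -1.0e+00] theta -0.2759 jig lat,y mm -1.8 31.4 F [-3.5 -9.7  1.1] Fu -10.27 M [-1.95  0.6   0.23] w 0.029795435029335883
```

```bash
python3 -c "
from h import *
print(close_job())"
```

```text
the job is handed in; nothing more can be done
None
```

The blue foot is in the jig, under the red bridge and pressed against the yellow stop at about 10 N. The gripper is still holding it there, and I handed the job in at 16 s.

- **Push:** the wrist force along the feed read 9.4 N when the push ended. After seating the foot it read 10.3 N at the end of a hold of about 1.5 s (the reading varies by about ±1 N). The force rise after contact implies the pad is pushed in about 12 mm, well short of its 26 mm travel.
- **Fit:** the last wrist picture I viewed, just before a final 0.3 mm lowering and 0.5 mm advance, showed the nose parallel to the pad and centred on it. At the end the gripper was within about 0.001 rad of the jig's direction and tilted about 2 mrad. The foot bears lightly on the plate, at about 6 N.
- **Disagreements:**
    - The jig centre line from the top camera differed by about 2 mm from the wrist view, so I centred on the wrist view.
    - For the first part of the slide the foot pressed on the plate with about 8–11 N, and the drag hid the push. I lifted it about 1 mm in all, so it rode just clear of the plate until it met the pad.
- **Not checked:** I steered clear of the screw tray, screwdriver and tape roll, but took no final picture of them.

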